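Open the belt bay of a lapping machine and hold its tensioner back

ROBOT

A 6-joint arm with a two-finger parallel gripper is mounted at the origin on the work surface. World frame = base frame: x ahead of the robot, y to its left, z up, the work surface at z = 0. Lengths are in m, angles in rad, forces in N, time in s.
With the tool pointing down it reaches from about 0.275 to 0.975 m from the base axis. Payload 8.4 kg.
Tool frame: the origin (TCP) lies midway between the tips of the shut fingers; the grasp point (between the pads) lies 19 mm behind it; z points along the fingers, y is the line along which they close (so a half turn about z gives the same grasp; the last joint's range is limited). The gripper opens to 92 mm and grips with 3 to 60 N. Pads are 20 mm wide; open, the fingers measure 128 mm over their backs; the gripper's body (75 mm by 189 mm) begins 69 mm behind the grasp point.
Start: joints at [1.308, 0.353, 1.633, -0, 1.155, -0.002], TCP at [0.161, 0.604, 0.215] pointing down, gripper open.
Joint ranges: [-2.63, 2.63], [-0.92, 2.1], [0.06, 2.66], [-1.3, 4.44], [0, 2.69], [-3.02, 3.02]. Speed limits (rad/s): [2.22, 2.22, 2.79, 3.14, 3.14, 3.14].

INTERFACE

Orientations are given as a unit quaternion [w, x, y, z].
In Python, from station import manip gives the robot as it stands.
- The arm moves only by the shell command python3 -m creep 'ROWS' [OPENING]. ROWS is JSON, a list of rows, each an object with "linear": the shift along the tool's x, y, z in m, a list of three; "turn": the turn, a rotation vector about the tool's x, y, z in rad, a list of three. In form: [{"linear": [dx, dy, dz], "turn": [wx, wy, wz]}, ...]. A call has 1 to 12 rows; each row shifts and turns the commanded pose from where the row before left it, along the tool's axes as they then stand; what a row does not reach is not made up. A row lasts 1/12 s, in which the tool goes at most 41.7 mm and 7.16 degrees, less where a joint would pass 70% of its speed; a pose out of reach is approached as far as the arm can. A call with a gripper value outside its range is refused whole. OPENING is the opening in per cent of the stroke, from 0 (shut) to 100 (fully open), set as the call begins (- or left out, the last holds). The fingers move at their own pace and stop on an object; the grip force is fixed at half the most. Time passes only in rows, so rows that do not move let the fingers close. It gives the time, the measured TCP pose, the force, the opening and the grip force at its end, in the units of the state.
- manip.state(): the state, without advancing time (a new reading comes with each control period).
- manip.camera(name): name is "scene" or "side" or "wrist"; returns a dict with "color" (384x512x3 uint8, red, green, blue), "range_z" (384x512 float32, m along the optical axis (not along the pixel's ray), 0 where there is no reading), "camera_matrix" (3x3 intrinsics, pixels), "k1" (the pictures are not rectified: a ray, as slopes to the right and down, at radius r is drawn at 1 + k1 r^2 times it, then the intrinsics apply), "rvec" (rotation vector, rad) and "tvec" (3), from world to camera coordinates, as OpenCV has them; the wrist camera has in their place "tool_from_camera" (4x4, takes a point from camera to tool coordinates, whose origin is the TCP and whose axes are the flange's). Camera axes: x right, y down, z forward; pixel columns grow to the right and rows downward; lengths in m; the calibration is good to about 2 mm. A picture is of the moment at which its call begins: read the wrist's pose just before it.
- manip.hand_in(): hands the job in; it is judged then, once.
Trained networks look in the newest picture that a camera, given by its name, has taken for a name from the list of things; names that differ only in an ending like _2 or _b are one class to them, and where a whole thing is asked for, a point or a joint stands for the part that bears it (a point fixed in the world has none). Each returns a list of dicts, best first, with "confidence" (0 to 1); they miss things now and then, are a little off and sometimes report something else, mostly with a low value. They report only what shows in the picture. A call takes as long as a camera call. They do not tell look-alikes from the thing itself.
- manip.silhouettes(camera, thing): "mask" (384x512 bool, what is visible of it) and "extent" ([left, top, width, height] as shares, 0 to 1, of the picture: columns of its width, rows of its height, round what is visible of it).
- manip.place_of(camera, thing): "at" ([column, row] as shares, 0 to 1, of the picture: columns of its width, rows of its height: a listed point, or the origin of a listed thing).
The state is a dict: "t": time; "q": joint angles; "qvel": joint speeds; "joint_efforts": joint torques, N m; "position": TCP position; "tool_rot": TCP orientation; "wrist_force": force on the tool from outside, world axes, zero at the start; "moment": the same for the moment, N m; "finger_gap": finger opening in m; "gripper_force": force on a finger pad.
Only numpy, scipy, OpenCV 4.12 (cv2) and the standard library are available. Lean on these libraries where they do the work, as an engineer would, in place of code of your own. Each camera call takes 0.05 s, during which the arm holds its last target. There are 200 camera calls.

TASK

I am about to put a new belt on the bench lapping machine. Push the blade of the case knife into the slot under the front edge of the belt-bay cover, lever the cover up with it and swing the cover right back past upright, then lay the knife back down on the bench. Then push the sprung belt tensioner back past its ratchet click, right back to its stop, and finish with the fingers still holding it pressed back there, not resting on the ratchet; leave everything else where it is.

Things in the scene. Friction and masses are not known exactly. Their poses are not given: they have to be found in the camera images.
- lapping_machine: bench lapping machine, grey casting fixed to the bench, 180 mm deep (x) by 470 mm long (y = -190 to +280), deck 70 mm high. Origin on the bench under the centre of its belt bay; x points from its front (slot side) to the hinge at the rear, y to the end with the round lap in a pan (148 mm across, 96 mm high, centre y = +187; its rear work rest 137 mm high); the control end is at -y, 86 mm high
- pry_slot (a point): centre of the mouth of the pry slot in the machine's front wall: 44 mm wide (y), 10 mm high (z = 60 to 70 mm), straight under the cover's front edge; through the 10 mm wall it opens into the bay, so a blade can enter 15 to 30 mm. Axes as the machine's
- cover (a joint): angle of the belt-bay cover: 0 shut, 1.57 upright, 1.9 at its open stop. Metal plate 174 mm (hinge to front edge) by 220 mm by 4 mm, 0.2 kg, no handle, its underside 70 mm above the bench when shut. Stiff hinge: stays at any angle, needs about 2.5 N of lift at the front edge
- cover_lip (a point): middle of the lower front edge of the cover; shut, it is flush with the machine's front wall, 5 mm above the centre of the slot
- cover_hinge (a point): middle of the cover's hinge line, which runs along the machine's y, at x = +84 mm, z = 70 mm of the machine; the front edge is 174 mm from it
- tensioner (a joint): angle of the sprung belt tensioner arm on its upright pivot: 0 at rest, growing counter-clockwise from above; its pawl clicks behind the ratchet tooth at about 0.37, the stop is at 0.52. Let go past the click, it springs back on to the tooth at 0.36. At the thumb tab the spring takes about 3.3 N at 0 and 8 N at 0.52, and 1 to 2 N more on the tooth's ramp, 0.1 to 0.3
- tensioner_pivot (a point): pivot of the tensioner arm, on the bay floor (x = -56, y = -75, z = 22 mm of the machine). This point's x axis points along the arm, its y axis the way the arm is to be pushed (at rest the arm points 0.971 rad counter-clockwise from the machine's x)
- thumb_tab (a point): centre of the pushing face of the thumb tab, the upright steel plate at the arm's end: 26 mm long, 6 mm thick, z = 26 to 56 mm above the bench, 117 mm from the pivot. Push square on this face along the point's +y axis, towards the machine's front wall; on its -y side the bay is free for the fingers. A black idler roller, 32 mm across, sits on the arm 85 mm from the pivot
- pawl (a joint): how far the brass sprung plunger pawl on the arm is pushed in, m: 0 out, about 0.005 on the crest of the tooth. It lies on the arm and rides on a fixed steel quadrant over the arm (61 to 68 mm from the pivot, 52 mm from it at the tooth, its top 40 mm above the bench)
- case_knife: watch case knife, 150 mm long, 60 g, lying flat: dark wooden handle with brass ferrule 91 mm long, 18 by 18 mm in section (x = -75 to +16 mm), steel blade 59 mm long, 14 mm wide, 2 mm thick, mid-height 9 mm (x = +16 to +75 mm). Origin under its middle, x along the blade, z up
- knife_tip (a point): tip of the blade, at half its thickness
- knife_grip (a point): point inside the handle to grip it, 5 mm behind the origin, 9 mm up, 80 mm behind the tip; the fingers close across the 18 mm width
- screwdriver: black-handled screwdriver, 150 mm long, lying along its x; origin under its middle
- tweezers: steel tweezers, 140 mm long, lying flat along x; origin under the middle
- loupe: black eye loupe, 40 mm across, 34 mm high; origin centre of underside
- parts_dish: shallow glass dish, 64 mm across, 16 mm high; origin centre of underside
- oil_jar: small amber jar, 36 mm across, 40 mm high; origin centre of underside
- case_ring: steel watch-case ring, 38 mm across, 9 mm high, lying on the lap of the machine; origin centre of underside
- powder_tin: aluminium tin, 60 mm across, 35 mm high; origin centre of underside
- bay_floor (a point): centre of the belt bay's floor, 22 mm above the bench, axes as the machine's. The bay is open at the top under the cover: x = -80 to +80, y = -105 to +105 mm. In it besides the tensioner and its quadrant: a motor with pulley (x = +34, y = -70, 56 mm across, its top 51 mm above the bench), and the rim of the lap's pulley along the +y edge (y over 106 mm)
Mind the look-alikes: they are no part of the job. What is shaped like the case_knife but blue, pink or red is not meant.

How it is judged:
By the outcome, as a careful person would: the job done as asked, in the order asked, and still so for the second after the job is handed in, while the arm keeps its last pose, push and grip.
It also fails if it takes over 67 s, if anything falls off the work surface, if the arm or the gripper's body presses on something with over 40 N, if the wrist force passes 120 N, or if a joint passes its speed limit or range.

## Working session

There is one attempt and no reset: what is moved stays moved. The work goes in short steps, Python scripts to look and compute and a shell command to move; the robot and the scene stay as the last step left them, time stands still between calls to the robot, and variables do not carry over. Pictures are saved under pics/ and viewed, at most 10 in all, crops included, and the job is handed in when it is done.

```bash
ls; mkdir -p pics; python3 - <<'E'
from station import manip
import cv2,numpy as np
s=manip.state();print({k:np.round(v,3).tolist() for k,v in s.items()})
for n in("scene","side"):
    c=manip.camera(n);cv2.imwrite(f"pics/{n}0.png",cv2.resize(c["color"][:,:,::-1],(768,576)))
    for t in["case_knife","lapping_machine","pry_slot","cover_lip","cover_hinge","knife_tip","knife_grip"]:
        print(n,t,[(round(d["confidence"],2),np.round(np.array(d["at"])*[512,384]).tolist()) for d in manip.place_of(n,t)][:5])
E
```

```text
pics
{'t': 0.0, 'q': [1.308, 0.354, 1.634, -0.0, 1.155, -0.002], 'qvel': [-0.0, -0.002, 0.001, 0.001, 0.0, -0.0], 'joint_efforts': [-0.004, -59.385, -33.422, 0.07, 0.023, -0.0], 'position': [0.161, 0.603, 0.214], 'tool_rot': [-0.0, 0.13, 0.992, -0.001], 'wrist_force': [0.162, -0.657, -0.412], 'moment': [-0.031, 0.011, 0.016], 'gripper_force': 0.0, 'finger_gap': 0.092}
scene case_knife [(0.77, [97.0, 228.0]), (0.66, [164.0, 262.0]), (0.58, [159.0, 200.0]), (0.58, [265.0, 161.0])]
scene lapping_machine [(0.81, [295.0, 214.0])]
scene pry_slot [(0.73, [284.0, 180.0]), (0.72, [345.0, 165.0])]
scene cover_lip [(0.83, [287.0, 176.0]), (0.48, [154.0, 245.0])]
scene cover_hinge [(0.79, [309.0, 217.0])]
scene knife_tip [(0.79, [112.0, 207.0]), (0.71, [246.0, 158.0]), (0.61, [165.0, 261.0]), (0.5, [180.0, 195.0])]
scene knife_grip [(0.77, [93.0, 228.0]), (0.59, [160.0, 202.0]), (0.57, [152.0, 242.0]), (0.5, [266.0, 161.0])]
side case_knife [(0.58, [288.0, 249.0])]
side lapping_machine [(0.93, [223.0, 229.0])]
side pry_slot [(0.83, [243.0, 220.0])]
side cover_lip [(0.62, [245.0, 217.0])]
side cover_hinge [(0.74, [200.0, 204.0]), (0.36, [242.0, 284.0])]
side knife_tip []
side knife_grip [(0.48, [285.0, 250.0])]
```

View pics/scene0.png

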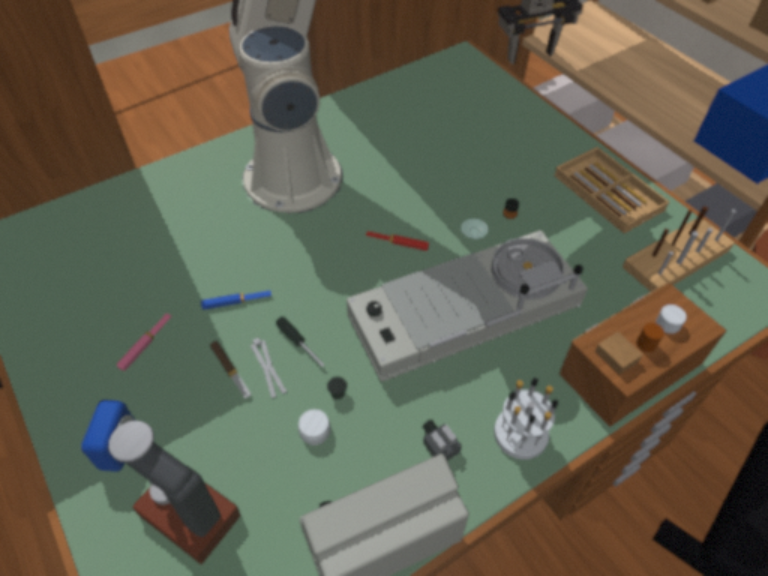

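View pics/side0.png

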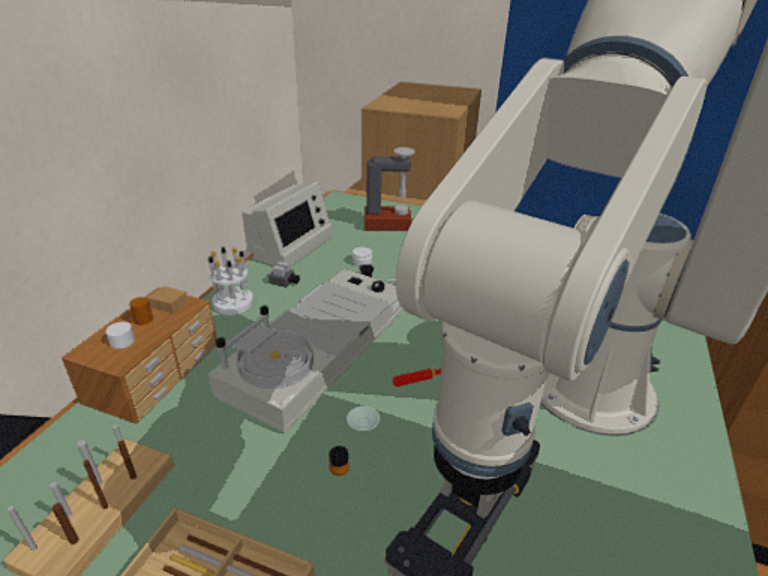

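Scene view (768 px): candidates for the knife are the dark brown-handled one (230,370), blue (237,299), pink (145,340) and red (398,241); the black screwdriver is at (300,343) and the tweezers at (268,367). I choose the brown one at (230,370), about (153,246) in camera pixels. The machine is at (465,300), with its front towards the robot.

```bash
cat > h.py <<'E'
from station import manip
import cv2,numpy as np
from scipy.spatial.transform import Rotation as R
def rot(q): return R.from_quat([q[1],q[2],q[3],q[0]]).as_matrix()
def cam(n):
    s=manip.state();c=manip.camera(n)
    if n=="wrist":
        T=np.eye(4);T[:3,:3]=rot(s["tool_rot"]);T[:3,3]=s["position"];c["W"]=T@c["tool_from_camera"]
    else:
        M=np.eye(4);M[:3,:3]=cv2.Rodrigues(np.array(c["rvec"]))[0];M[:3,3]=np.ravel(c["tvec"]);c["W"]=np.linalg.inv(M)
    return c
def ray(c,uv):
    p=cv2.undistortPoints(np.array(uv,float).reshape(-1,1,2),np.array(c["camera_matrix"],float),np.array([c["k1"],0,0,0.]))[:,0]
    return np.c_[p,np.ones(len(p))]@c["W"][:3,:3].T, c["W"][:3,3]
def at_z(c,uv,z):
    d,o=ray(c,uv);return o+d*((z-o[2])/d[:,2])[:,None]
def at_depth(c,uv):
    uv=np.array(uv,float).reshape(-1,2);d,o=ray(c,uv);i=np.round(uv).astype(int)
    return o+d*c["range_z"][i[:,1].clip(0,383),i[:,0].clip(0,511)][:,None]
def tri(c1,u1,c2,u2):
    (a,),o=ray(c1,u1);(b,),p=ray(c2,u2);t=np.linalg.lstsq(np.c_[a,-b],p-o,rcond=None)[0]
    x,y=o+a*t[0],p+b*t[1];return (x+y)/2,np.linalg.norm(x-y)
def proj(c,P):
    V=np.linalg.inv(c["W"]);return cv2.projectPoints(np.array(P,float).reshape(-1,1,3),cv2.Rodrigues(V[:3,:3])[0],V[:3,3],np.array(c["camera_matrix"],float),np.array([c["k1"],0,0,0.]))[0][:,0]
def find(n,t,what="at"): return [(round(d["confidence"],2),np.array(d["at"])*[512,384]) for d in manip.place_of(n,t)]
E
python3 - <<'E'
from h import *
np.set_printoptions(precision=4,suppress=True)
c=cam("scene");d=cam("side")
cv2.imwrite("pics/crop1.png",cv2.resize(c["color"][170:300,80:250,::-1],(765,585),interpolation=cv2.INTER_CUBIC))
print("knife ends z.009",at_z(c,[(142,229),(153,246),(166,265)],.009), at_depth(c,[(146,235)]))
for t in["pry_slot","cover_lip","cover_hinge","lapping_machine"]:
    a,b=find("scene",t),find("side",t); print(t,tri(c,a[0][1],d,b[0][1]),at_depth(c,a[0][1]))
# machine: points of height 60..75mm -> min area rect of the deck
v,u=np.mgrid[0:384:1,0:512:1];uv=np.c_[u.ravel(),v.ravel()]
m=manip.silhouettes("scene","lapping_machine")[0]["mask"]
P=at_depth(c,uv[m.ravel()]);ok=(P[:,2]>.06)&(P[:,2]<.092);Q=P[ok]
r=cv2.minAreaRect(Q[:,:2].astype(np.float32)*1000);print(r,cv2.boxPoints(r),np.median(P[:,2]))
print("tip2cam",np.array(manip.camera("wrist")["tool_from_camera"]))
E
```

```text
knife ends z.009 [[ 0.3619 -0.3818  0.009 ]
 [ 0.4361 -0.3797  0.009 ]
 [ 0.5155 -0.3756  0.009 ]] [[ 0.3932 -0.3815  0.0155]]
pry_slot (array([0.4752, 0.0687, 0.052 ]), np.float64(0.0077826511630569965)) [[0.495  0.0571 0.0774]]Traceback (most recent call last):
  File "<stdin>", line 7, in <module>
IndexError: list index out of range
```

View pics/crop1.png

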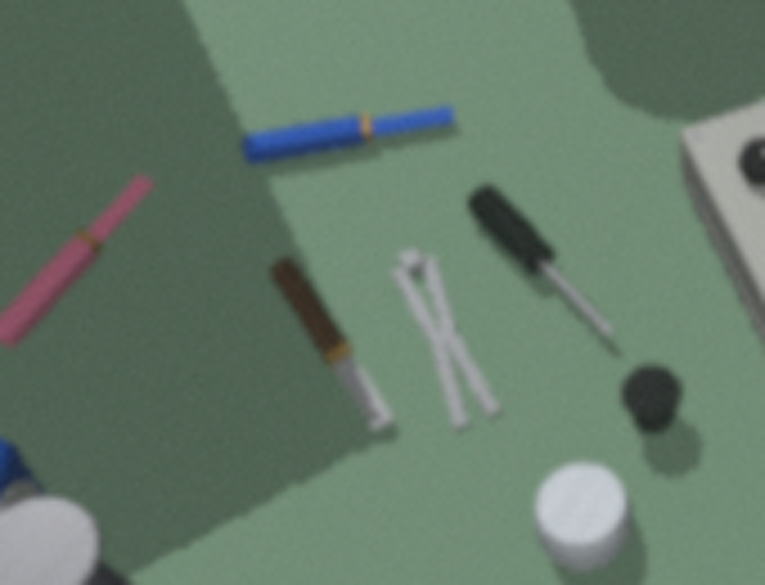

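The crop confirms a dark wooden handle with a brass ferrule (340,352) and a steel blade, tip at (382,425). This is the knife, and it points roughly along world +x. Next is the machine fit.

```bash
python3 - <<'E'
from h import *
np.set_printoptions(precision=4,suppress=True)
c=cam("scene")
v,u=np.mgrid[0:384:1,0:512:1];uv=np.c_[u.ravel(),v.ravel()]
m=manip.silhouettes("scene","lapping_machine")[0]["mask"]
P=at_depth(c,uv[m.ravel()]);ok=(P[:,2]>.06)&(P[:,2]<.092);Q=P[ok]
r=cv2.minAreaRect(Q[:,:2].astype(np.float32)*1000);print(r,cv2.boxPoints(r),len(Q),np.median(P[:,2]))
for t in["cover_lip","cover_hinge","pry_slot"]:
    a=find("scene",t);print(t,[(k,x,at_z(c,x,.07)[0]) for k,x in a[:2]])
print(np.array(manip.camera("wrist")["tool_from_camera"]))
E
```

```text
((577.47216796875, 103.72706604003906), (471.8302307128906, 186.18472290039062), 80.33899688720703) [[ 446.1091 -113.2197]
 [ 629.6534 -144.4649]
 [ 708.8352  320.6738]
 [ 525.291   351.919 ]] 6462 0.07342601045627273
cover_lip [(0.98, array([287.2832, 178.4832]), array([0.4832, 0.0809, 0.07  ]))]
cover_hinge [(0.75, array([308.48  , 217.1136]), array([0.6397, 0.0456, 0.07  ])), (0.67, array([151.5008, 242.688 ]), array([ 0.463 , -0.3852,  0.07  ]))]
pry_slot [(0.57, array([283.2896, 181.9008]), array([0.4877, 0.062 , 0.07  ]))]
[[ 0.0002 -0.9622 -0.2724  0.0762]
 [ 1.      0.0003 -0.0004 -0.0002]
 [ 0.0005 -0.2724  0.9622 -0.1705]
 [ 0.      0.      0.      1.    ]]
```

```bash
cat > go.py <<'E'
from h import *
def rel(target,xdir=None,zdir=(0,0,-1)):
    "shift in present tool axes to world target, and turn (rotvec, tool axes) to have tool x along xdir, z along zdir"
    s=manip.state();M=rot(s["tool_rot"]);p=np.array(s["position"])
    print("t",round(s["t"],2),"at",p.round(4),"F",np.round(s["wrist_force"],1),"gap",round(s["finger_gap"],4))
    print("lin",(M.T@(np.array(target)-p)).round(4))
    if xdir is not None:
        z=np.array(zdir,float);z/=np.linalg.norm(z);x=np.array(xdir,float);x-=z*(x@z);x/=np.linalg.norm(x)
        print("turn",R.from_matrix(M.T@np.c_[x,np.cross(z,x),z]).as_rotvec().round(4))
E
L='{"linear":[-0.02,-0.0338,0],"turn":[0,0,0]}'
python3 -m creep '[{"linear":[-0.02,-0.0338,0],"turn":[0,0,0]},{"linear":[-0.02,-0.0338,0],"turn":[0,0,0]},{"linear":[-0.02,-0.0338,0],"turn":[0,0,0]},{"linear":[-0.02,-0.0338,0],"turn":[0,0,0]},{"linear":[-0.02,-0.0338,0],"turn":[0,0,0]},{"linear":[-0.02,-0.0338,0],"turn":[0,0,0]},{"linear":[-0.02,-0.0338,0],"turn":[0,0,0]},{"linear":[-0.02,-0.0338,0],"turn":[0,0,0]},{"linear":[-0.02,-0.0338,0],"turn":[0,0,0]},{"linear":[-0.02,-0.0338,0],"turn":[0,0,0]},{"linear":[-0.02,-0.0338,0],"turn":[0,0,0]},{"linear":[-0.02,-0.0338,0],"turn":[0,0,0]}]'
python3 -m creep '[{"linear":[-0.02,-0.0338,0],"turn":[0,0,0]},{"linear":[-0.02,-0.0338,0],"turn":[0,0,0]},{"linear":[-0.02,-0.0338,0],"turn":[0,0,0]},{"linear":[-0.02,-0.0338,0],"turn":[0,0,0]},{"linear":[-0.02,-0.0338,0],"turn":[0,0,0]},{"linear":[-0.02,-0.0338,0],"turn":[0,0,0]},{"linear":[-0.02,-0.0338,0],"turn":[0,0,0]},{"linear":[-0.02,-0.0338,0],"turn":[0,0,0]},{"linear":[-0.02,-0.0338,0],"turn":[0,0,0]},{"linear":[-0.02,-0.0338,0],"turn":[0,0,0]},{"linear":[-0.02,-0.0338,0],"turn":[0,0,0]},{"linear":[-0.02,-0.0338,0],"turn":[0,0,0]}]'
python3 -c "
from go import *
rel([.435,-.379,.2],[-.999,-.04,0])"
```

```text
t: 2.4
position: [0.2885, 0.1485, 0.2149]
tool_rot: [0.001, 0.13, 0.992, 0.0]
wrist_force: [0.5, -0.3, 0.8]
finger_gap: 0.0921
gripper_force: 0.0
t: 3.4
position: [0.4159, -0.3059, 0.2147]
tool_rot: [0.0, 0.13, 0.991, -0.0]
wrist_force: [1.0, -0.5, 1.2]
finger_gap: 0.0915
gripper_force: 0.0
t 3.4 at [ 0.4159 -0.3059  0.2147] F [ 1.  -0.5  1.2] gap 0.0915
lin [-0.0374 -0.0656  0.0147]
turn [-2.000e-04  4.000e-04 -3.014e-01]
```

```bash

python3 -m creep '[{"linear":[-0.0187,-0.0328,0.007],"turn":[0,0,0]},{"linear":[-0.0187,-0.0328,0.007],"turn":[0,0,0]},{"linear":[0,0,0],"turn":[0,0,-0.1]},{"linear":[0,0,0],"turn":[0,0,-0.1]},{"linear":[0,0,0],"turn":[0,0,-0.1]},{"linear":[0,0,0],"turn":[0,0,0]}]' 50
python3 - <<'E'
from h import *
np.set_printoptions(precision=4,suppress=True)
c=cam("wrist");cv2.imwrite("pics/w1.png",c["color"][:,:,::-1])
for t in["case_knife","knife_tip","knife_grip"]:
    print(t,[(k,x.round(0),at_z(c,x,0 if t=="case_knife" else .009)[0],at_depth(c,x)[0]) for k,x in find("wrist",t)])
for d in manip.silhouettes("wrist","case_knife"):
    m=d["mask"];v,u=np.nonzero(m);P=at_depth(c,np.c_[u,v]);r=cv2.minAreaRect((P[:,:2]*1000).astype(np.float32));print(round(d["confidence"],2),r,np.percentile(P[:,2],[5,50,95]))
E
```

```text
t: 3.9
position: [0.4348, -0.377, 0.2003]
tool_rot: [-0.0, -0.022, 1.0, 0.0]
wrist_force: [-1.0, 0.3, 0.3]
finger_gap: 0.0539
gripper_force: 0.0
case_knife [(0.72, array([255., 170.]), array([ 0.4364, -0.376 ,  0.    ]), array([ 0.4327, -0.3762,  0.0175])), (0.67, array([156.,  28.]), array([ 0.2772, -0.4945, -0.    ]), array([ 0.2814, -0.4886,  0.0192])), (0.61, array([336.,  38.]), array([ 0.2795, -0.2907,  0.    ]), array([ 0.2835, -0.2953,  0.0188]))]
knife_tip [(0.97, array([396.,  68.]), array([ 0.3088, -0.22  ,  0.009 ]), array([ 0.3078, -0.2169,  0.0019])), (0.69, array([251., 226.]), array([ 0.5089, -0.3778,  0.009 ]), array([ 0.5085, -0.3778,  0.01  ]))]
knife_grip [(0.97, array([151.,  29.]), array([ 0.28  , -0.4978,  0.009 ]), array([ 0.282 , -0.4948,  0.018 ])), (0.57, array([332.,  37.]), array([ 0.2806, -0.2974,  0.009 ]), array([ 0.2826, -0.2996,  0.0184]))]
0.67 ((467.472900390625, -225.20782470703125), (360.42230224609375, 118.82106018066406), 73.27645874023438) [0.0171 0.0668 0.0764]
0.62 ((317.7257080078125, -297.3726806640625), (148.71304321289062, 111.26849365234375), 79.39038848876953) [0.0094 0.0173 0.0195]
0.58 ((434.71710205078125, -377.7014465332031), (152.1131591796875, 17.988149642944336), 1.9558556079864502) [0.0096 0.0173 0.0194]
```

View pics/w1.png

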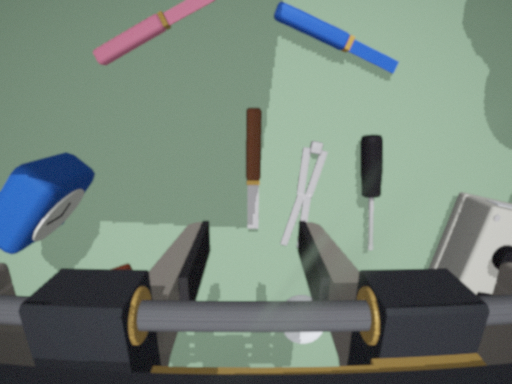

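The close view shows the brown-handled knife at (254,110)–(252,226), aligned with the tool; the pink one is at (155,30), the blue at (340,35), the tweezers at (300,190) and the screwdriver at (371,190). The mask gives 152×18 mm with its top at 17–19 mm, which matches.

```bash

python3 -m creep '[{"linear":[-0.003,0.0005,0.03],"turn":[0,0,0.01]},{"linear":[0,0,0.035],"turn":[0,0,0]},{"linear":[0,0,0.035],"turn":[0,0,0]},{"linear":[0,0,0.035],"turn":[0,0,0]},{"linear":[0,0,0.03],"turn":[0,0,0]},{"linear":[0,0,0.02],"turn":[0,0,0]},{"linear":[0,0,0.012],"turn":[0,0,0]},{"linear":[0,0,0],"turn":[0,0,0]},{"linear":[0,0,0],"turn":[0,0,0]}]' 40
python3 -m creep '[{"linear":[0,0,0],"turn":[0,0,0]},{"linear":[0,0,0],"turn":[0,0,0]},{"linear":[0,0,0],"turn":[0,0,0]},{"linear":[0,0,0],"turn":[0,0,0]},{"linear":[0,0,0],"turn":[0,0,0]},{"linear":[0,0,0],"turn":[0,0,0]}]' 0
python3 -c "
from go import *
rel([.435,-.379,.2],[-.999,-.04,0]);print(manip.state()['gripper_force'])"
```

```text
t: 4.9
position: [0.4382, -0.3761, 0.0036]
tool_rot: [-0.0, -0.014, 1.0, 0.0]
wrist_force: [-0.5, -0.1, -0.0]
finger_gap: 0.0366
gripper_force: 0.0
t: 5.4
position: [0.4384, -0.3765, 0.0044]
tool_rot: [0.001, -0.015, 1.0, -0.0]
wrist_force: [-0.9, 0.6, 6.1]
finger_gap: 0.0176
gripper_force: 30.0
t 5.4 at [ 0.4384 -0.3765  0.0044] F [-0.9  0.6  6.1] gap 0.0176
lin [ 0.0033 -0.0026 -0.1956]
turn [-0.0009  0.001  -0.011 ]
29.995434880256653
```

```bash

python3 -m creep '[{"linear":[0,0,-0.02],"turn":[0,0,0]},{"linear":[0,0,-0.035],"turn":[0,0,0]},{"linear":[0,0,-0.035],"turn":[0,0,0]},{"linear":[0,0,-0.035],"turn":[0,0,0]},{"linear":[0.0057,0.039,-0.03],"turn":[0,0,0]},{"linear":[0.0057,0.039,0],"turn":[0,0,0]},{"linear":[0.0057,0.039,0],"turn":[0,0,0]},{"linear":[0.0057,0.039,0],"turn":[0,0,0]},{"linear":[0.0057,0.039,0],"turn":[0,0,0]},{"linear":[0.0057,0.039,0],"turn":[0,0,0]},{"linear":[0.0057,0.039,0],"turn":[0,0,0]},{"linear":[0.0057,0.039,0],"turn":[0,0,0]}]'
python3 -m creep '[{"linear":[0.0057,0.039,0],"turn":[0,0,0]},{"linear":[0.0057,0.039,0],"turn":[0,0,0]},{"linear":[0.0057,0.039,0],"turn":[0,0,0]},{"linear":[0,0.039,0],"turn":[0,0,0.1]},{"linear":[0,0,0],"turn":[0,0,0.098]},{"linear":[0,0,0],"turn":[0,0,0]},{"linear":[0,0,0],"turn":[0,0,0]}]'
python3 - <<'E'
from h import *
np.set_printoptions(precision=4,suppress=True)
c=cam("wrist");cv2.imwrite("pics/w2.png",c["color"][:,:,::-1])
for t in["pry_slot","cover_lip","cover_hinge"]:
    print(t,[(k,x.round(0),at_z(c,x,.065 if t=="pry_slot" else .07)[0],at_depth(c,x)[0]) for k,x in find("wrist",t)][:3])
print("tip",find("wrist","knife_tip")[:1],"pred",proj(c,[np.array(manip.state()["position"])+rot(manip.state()["tool_rot"])@[-.072,0,-.005]]))
v,u=np.mgrid[0:384,0:512];P=at_depth(c,np.c_[u.ravel(),v.ravel()])
ok=(P[:,2]>.068)&(P[:,2]<.08)&(c["range_z"].ravel()>.15);r=cv2.minAreaRect((P[ok,:2]*1000).astype(np.float32));print(r,cv2.boxPoints(r))
np.save("w2.npy",P)
E
```

```text
t: 6.4
position: [0.3835, -0.0701, 0.154]
tool_rot: [0.0, -0.014, 1.0, -0.0]
wrist_force: [1.5, 0.9, -0.9]
finger_gap: 0.0181
gripper_force: 30.0
t: 6.98
position: [0.3628, 0.0798, 0.1538]
tool_rot: [0.0, 0.077, 0.997, -0.0]
wrist_force: [-0.3, -0.0, -1.4]
finger_gap: 0.0174
gripper_force: 30.0
pry_slot [(0.92, array([268., 302.]), array([0.4773, 0.0766, 0.065 ]), array([0.3378, 0.0874, 0.2556]))]
cover_lip []
cover_hinge []
tip [(0.93, array([208.9984, 100.9152]))] pred [[251.9753 336.3235]]
((530.9197387695312, 88.15829467773438), (422.99920654296875, 47.54051971435547), 82.52810668945312) [[ 479.848  -118.4543]
 [ 526.9848 -124.6365]
 [ 581.9915  294.7709]
 [ 534.8547  300.9531]]
```

View pics/w2.png

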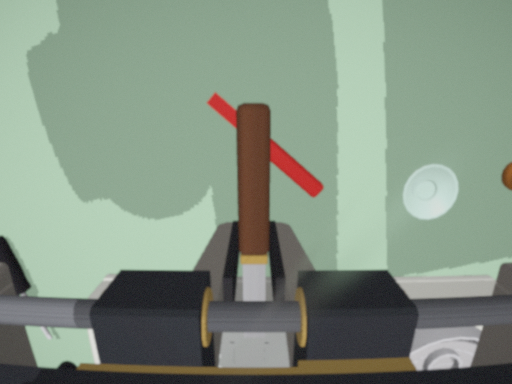

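The wrist view shows the knife handle straight down the tool axis at (254,105)–(255,258), with the blade ahead. The machine's front edge is horizontal at row ~277, so the tool is square to it.

```bash
python3 - <<'E'
from go import *
np.set_printoptions(precision=4,suppress=True)
c=cam("wrist");P=np.load("w2.npy").reshape(384,512,3)
# front edge: per column first row where height exceeds 50 mm, outside the hand
E=[]
for u in list(range(115,190))+list(range(330,490)):
    col=P[255:300,u,2];j=np.nonzero((col>.05)&(col<.09))[0]
    if len(j): E.append(at_z(c,[(u,255+j[0])],.07)[0])
E=np.array(E);k=np.polyfit(E[:,1],E[:,0],1);print(len(E),k,np.std(E[:,0]-np.polyval(k,E[:,1])),"x at y=.0755",np.polyval(k,.0755))
xd=np.array([.9858,-.1678,0]);slot=np.array([.479,.0755,.065])
t=slot-.025*xd-.072*xd;t[2]=.060
rel(t,-xd)
E
```

```text
81 [0.1762 0.4537] 0.0006266125898186271 x at y=.0755 0.46704887699128644
t 7.28 at [0.3631 0.0788 0.1538] F [-0.5 -0.5 -0.5] gap 0.0176
lin [-0.018   0.016   0.0938]
turn [-0.0001 -0.0001  0.0093]
```

```bash

python3 -m creep '[{"linear":[-0.006,0.005,0.03],"turn":[0,0,0.01]},{"linear":[-0.006,0.005,0.03],"turn":[0,0,0]},{"linear":[-0.006,0.006,0.024],"turn":[0,0,0]},{"linear":[0,0,0.01],"turn":[0,0,0]},{"linear":[0,0,0],"turn":[0,0,0]},{"linear":[0,0,0],"turn":[0,0,0]}]'
python3 - <<'E'
from go import *
np.set_printoptions(precision=4,suppress=True)
xd=np.array([.9858,-.1678,0]);slot=np.array([.479,.0755,.065])
rel(slot-.045*xd-[0,0,.005],-xd)
im=[]
for n in("side","scene"):
    c=cam(n);p=proj(c,[slot,slot-.025*xd]);print(n,p.ravel(),[ (t,find(n,t)[:2]) for t in("pry_slot","knife_tip")])
    u,v=np.round(p[0]).astype(int);q=c["color"][v-30:v+30,u-40:u+40,::-1];im.append(cv2.resize(q,(400,300),interpolation=cv2.INTER_CUBIC))
cv2.imwrite("pics/pre.png",np.hstack(im))
E
```

```text
t: 7.78
position: [0.3829, 0.0919, 0.0595]
tool_rot: [-0.001, 0.084, 0.996, -0.0]
wrist_force: [0.3, -0.0, -0.3]
finger_gap: 0.0178
gripper_force: 30.0
t 7.78 at [0.3829 0.0919 0.0595] F [ 0.3 -0.  -0.3] gap 0.0178
lin [-0.0525 -0.     -0.0006]
turn [-0.0008 -0.0018 -0.0003]
side [242.6437 220.0928 249.2504 222.5908] [('pry_slot', [(0.84, array([242.7904, 223.6032]))]), ('knife_tip', [(0.78, array([306.176 , 244.4928])), (0.68, array([247.9104, 222.6816]))])]
scene [285.0398 179.3405 281.6447 173.8987] [('pry_slot', [(0.61, array([285.4912, 180.7872]))]), ('knife_tip', [(0.69, array([243.712, 153.984])), (0.68, array([180.2752, 195.1872]))])]
```

View pics/pre.png

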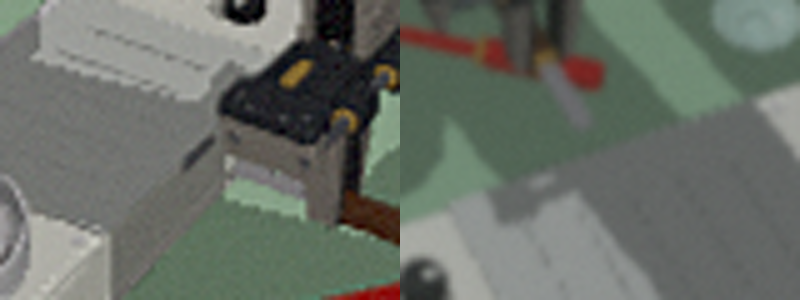

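The side crop shows the dark slot at (200,153) and the blade from (228,170), both where I predicted, so I'm inserting.

```bash

python3 -m creep '[{"linear":[-0.012,0,0],"turn":[0,0,0]},{"linear":[-0.012,0,0],"turn":[0,0,0]},{"linear":[-0.008,0,0],"turn":[0,0,0]},{"linear":[-0.008,0,0],"turn":[0,0,0]},{"linear":[-0.008,0,0],"turn":[0,0,0]},{"linear":[0,0,0],"turn":[0,0,0]},{"linear":[0,0,0],"turn":[0,0,0]}]'
```

```text
t: 8.67
position: [0.431, 0.0843, 0.0596]
tool_rot: [-0.0, 0.084, 0.996, -0.0]
wrist_force: [0.5, -0.3, -0.9]
finger_gap: 0.0177
gripper_force: 30.0
```

```bash

python3 -m creep '[{"linear":[0,0,-0.005],"turn":[0,0,0]},{"linear":[0,0,-0.008],"turn":[0,0,0]},{"linear":[-0.001,0,-0.007],"turn":[0,0,0]},{"linear":[-0.001,0,-0.0075],"turn":[0,0,0]},{"linear":[-0.001,0,-0.0075],"turn":[0,0,0]},{"linear":[-0.0037,0,-0.0146],"turn":[0,0,0]},{"linear":[0,0,0],"turn":[0,0,0]}]'
python3 - <<'E'
from go import *
xd=np.array([.9858,-.1678,0]);o=np.array([.5675,.0605,0])
rel(o);c=cam("side");u,v=np.round(proj(c,[[.479,.0755,.1]])[0]).astype(int);cv2.imwrite("pics/lift.png",cv2.resize(c["color"][v-55:v+55,u-75:u+75,::-1],(750,550),interpolation=cv2.INTER_CUBIC))
E
```

```text
t: 9.25
position: [0.4391, 0.0836, 0.1119]
tool_rot: [0.002, 0.084, 0.996, 0.0]
wrist_force: [-0.1, -1.0, -1.1]
finger_gap: 0.0179
gripper_force: 30.0
t 9.25 at [0.4391 0.0836 0.1119] F [-0.1 -1.  -1.1] gap 0.0179
lin [-0.13   -0.0014  0.1123]
```

View pics/lift.png

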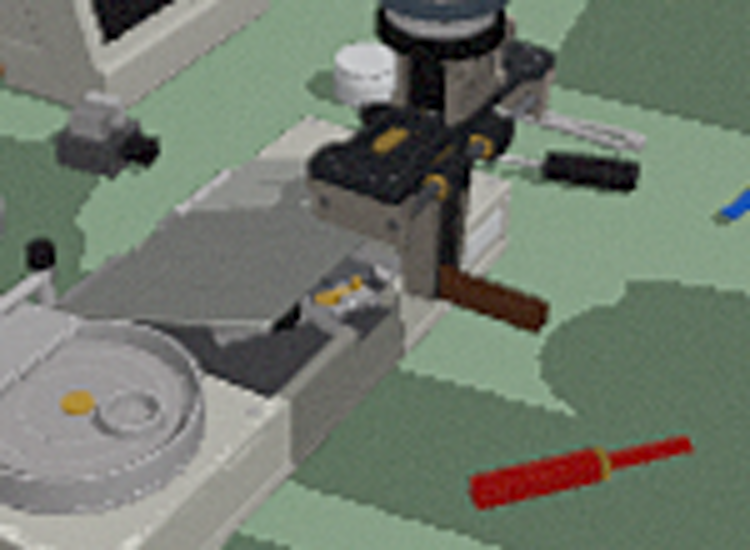

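The cover's front edge is up (165,320)–(295,310) with the blade under it, at about 0.32 rad, and the knife is still level. I continue along the arc.

```bash

python3 -m creep '[{"linear":[-0.0041,0,-0.0141],"turn":[0,0,0]},{"linear":[-0.0069,0,-0.0134],"turn":[0,0,0]},{"linear":[-0.0081,0,-0.0127],"turn":[0,0,0]},{"linear":[-0.0094,0,-0.0119],"turn":[0,0,0]},{"linear":[-0.0105,0,-0.0108],"turn":[0,0,0]},{"linear":[-0.0115,0,-0.0097],"turn":[0,0,0]},{"linear":[-0.0125,0,-0.0086],"turn":[0,0,0]},{"linear":[-0.0132,0,-0.0072],"turn":[0,0,0]},{"linear":[-0.0139,0,-0.0059],"turn":[0,0,0]},{"linear":[0,0,0],"turn":[0,0,0]}]'
python3 - <<'E'
from go import *
o=np.array([.5675,.0605,0])
rel(o);c=cam("side")
cv2.imwrite("pics/lift2.png",cv2.resize(c["color"][120:260,130:320,::-1],(760,560),interpolation=cv2.INTER_CUBIC))
E
```

```text
t: 10.13
position: [0.5288, 0.0681, 0.2046]
tool_rot: [0.002, 0.084, 0.996, 0.0]
wrist_force: [-0.4, -0.6, 0.1]
finger_gap: 0.0176
gripper_force: 30.0
t 10.13 at [0.5288 0.0681 0.2046] F [-0.4 -0.6  0.1] gap 0.0176
lin [-0.0387 -0.0012  0.2048]
```

View pics/lift2.png

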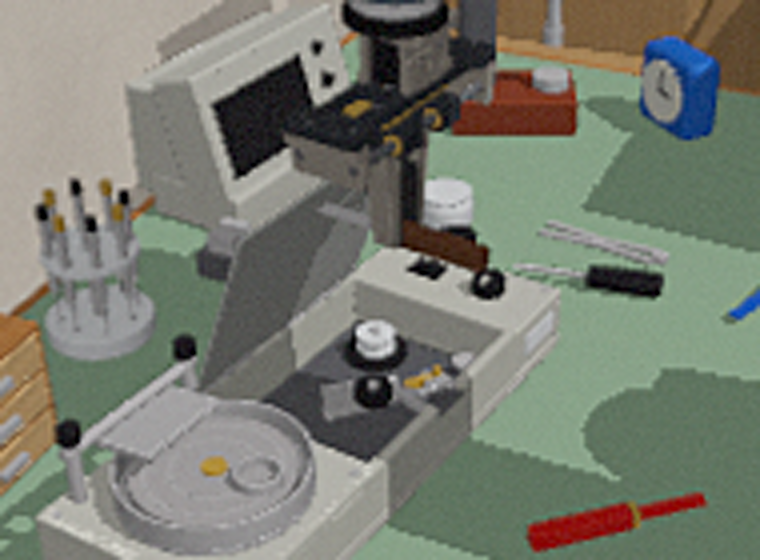

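Cover at about 1.2 rad, with the blade tip on its underside. Next I push it past upright.

```bash

python3 -m creep '[{"linear":[-0.0147,0,-0.005],"turn":[0,0,0]},{"linear":[-0.0148,0,-0.003],"turn":[0,0,0]},{"linear":[-0.015,0,-0.0014],"turn":[0,0,0]},{"linear":[-0.015,0,0],"turn":[0,0,0]},{"linear":[-0.015,0,0.0016],"turn":[0,0,0]},{"linear":[-0.0148,0,0.0031],"turn":[0,0,0]},{"linear":[-0.01,0,0.003],"turn":[0,0,0]},{"linear":[0,0,0],"turn":[0,0,0]}]'
python3 -c "
from go import *
rel([.5675,.0605,0])"
```

```text
t: 10.85
position: [0.6245, 0.0514, 0.2041]
tool_rot: [-0.0, 0.084, 0.996, -0.0]
wrist_force: [-0.4, 0.6, -1.4]
finger_gap: 0.0179
gripper_force: 30.0
t 10.85 at [0.6245 0.0514 0.2041] F [-0.4  0.6 -1.4] gap 0.0179
lin [ 0.0577 -0.0006  0.2042]
```

```bash

python3 -m creep '[{"linear":[-0.004,0,0.001],"turn":[0,0,0]},{"linear":[0,0,0],"turn":[0,0,0]},{"linear":[0.03,0,0],"turn":[0,0,0]},{"linear":[0.04,0,0],"turn":[0,0,0]},{"linear":[0.04,0,0],"turn":[0,0,0]},{"linear":[0.04,0,0],"turn":[0,0,0]},{"linear":[0.04,0,0],"turn":[0,0,0]},{"linear":[0,0,0],"turn":[0,0,-0.1]},{"linear":[0,0,0],"turn":[0,0,-0.1]}]'
python3 - <<'E'
from go import *
rel([.4384,-.3765,.2],[-.9996,-.029,0])
c=cam("side")
m=[d for d in manip.silhouettes("side","cover")];print([(d["confidence"],d["extent"]) for d in m])
cv2.imwrite("pics/open.png",cv2.resize(c["color"][120:260,130:320,::-1],(760,560),interpolation=cv2.INTER_CUBIC))
v,u=np.nonzero(m[0]["mask"]);P=at_depth(c,np.c_[u,v])
xd=np.array([.9858,-.1678,0]);Q=np.c_[(P-[.5675,.0605,0])@xd-.084,P[:,2]-.07];Q=Q[(Q[:,1]>.03)&(Q[:,1]<.18)];k=np.polyfit(Q[:,1],Q[:,0],1);print("cover angle",np.pi/2+np.arctan(k[0]),k,len(Q))
E
```

```text
t: 11.6
position: [0.4379, 0.083, 0.2047]
tool_rot: [0.0, -0.019, 1.0, 0.0]
wrist_force: [0.4, -0.4, -0.7]
finger_gap: 0.0178
gripper_force: 30.0
t 11.6 at [0.4379 0.083  0.2047] F [ 0.4 -0.4 -0.7] gap 0.0178
lin [ 0.0165 -0.4592  0.0047]
turn [0.0001 0.0002 0.0081]
[(0.64, [0.3131, 0.3792, 0.1166, 0.1885]), (0.6, [0.4129, 0.5362, 0.0701, 0.044]), (0.57, [0.5523, 0.4932, 0.0283, 0.0049])]
cover angle 1.8994411025576579 [0.34101135 0.00065425] 2032
```

View pics/open.png

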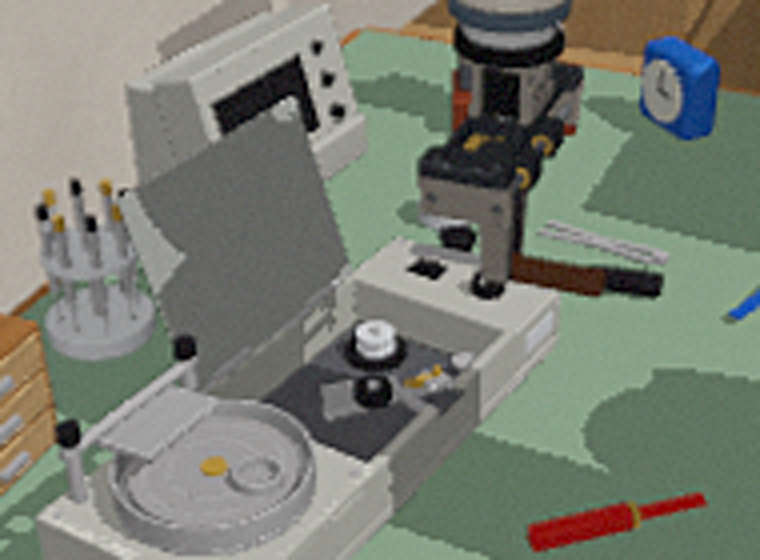

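The cover is fully open (1.90 rad). The knife goes back to where it came from.

```bash

python3 -m creep '[{"linear":[0.0014,-0.0383,0],"turn":[0,0,0.008]},{"linear":[0.0014,-0.0383,0],"turn":[0,0,0]},{"linear":[0.0014,-0.0383,0],"turn":[0,0,0]},{"linear":[0.0014,-0.0383,0],"turn":[0,0,0]},{"linear":[0.0014,-0.0383,0],"turn":[0,0,0]},{"linear":[0.0014,-0.0383,0],"turn":[0,0,0]},{"linear":[0.0014,-0.0383,0],"turn":[0,0,0]},{"linear":[0.0014,-0.0383,0],"turn":[0,0,0]},{"linear":[0.0014,-0.0383,0],"turn":[0,0,0]},{"linear":[0.0014,-0.0383,0],"turn":[0,0,0]},{"linear":[0.0014,-0.0383,0],"turn":[0,0,0]},{"linear":[0.0014,-0.0383,0],"turn":[0,0,0]}]'
python3 -m creep '[{"linear":[0,0,0.035],"turn":[0,0,0]},{"linear":[0,0,0.035],"turn":[0,0,0]},{"linear":[0,0,0.035],"turn":[0,0,0]},{"linear":[0,0,0.035],"turn":[0,0,0]},{"linear":[0,0,0.03],"turn":[0,0,0]},{"linear":[0,0,0.015],"turn":[0,0,0]},{"linear":[0,0,0],"turn":[0,0,0]},{"linear":[0,0,0],"turn":[0,0,0]}]'
python3 -c "
from go import *
rel([.4384,-.3765,.0044],[-.9996,-.029,0])"
```

```text
t: 12.7
position: [0.4346, -0.3793, 0.2044]
tool_rot: [0.0, -0.01, 1.0, -0.0]
wrist_force: [0.5, 0.4, 0.0]
finger_gap: 0.0173
gripper_force: 30.0
t: 13.37
position: [0.4347, -0.3769, 0.0189]
tool_rot: [-0.001, -0.011, 1.0, 0.001]
wrist_force: [1.0, 0.5, -0.1]
finger_gap: 0.0177
gripper_force: 30.0
t 13.37 at [ 0.4347 -0.3769  0.0189] F [ 1.   0.5 -0.1] gap 0.0177
lin [-0.0038  0.0003  0.0145]
turn [ 0.0012 -0.0013 -0.0079]
```

```bash

python3 -m creep '[{"linear":[-0.0038,0,0.006],"turn":[0,0,-0.008]},{"linear":[0,0,0.005],"turn":[0,0,0]},{"linear":[0,0,0.004],"turn":[0,0,0]},{"linear":[0,0,0],"turn":[0,0,0]},{"linear":[0,0,0],"turn":[0,0,0]},{"linear":[0,0,0],"turn":[0,0,0]}]'
python3 -m creep '[{"linear":[0,0,0],"turn":[0,0,0]},{"linear":[0,0,0],"turn":[0,0,0]},{"linear":[0,0,0],"turn":[0,0,0]},{"linear":[0,0,0],"turn":[0,0,0]}]' 40
python3 -m creep '[{"linear":[0,0,-0.02],"turn":[0,0,0]},{"linear":[0,0,-0.04],"turn":[0,0,0]},{"linear":[0,0,-0.04],"turn":[0,0,0]},{"linear":[0,0,-0.04],"turn":[0,0,0]},{"linear":[0,0,-0.04],"turn":[0,0,0]},{"linear":[0,0,-0.03],"turn":[0,0,0]},{"linear":[0,0,0],"turn":[0,0,0]}]' 0
python3 - <<'E'
from go import *
c=cam("wrist")
for d in manip.silhouettes("wrist","case_knife"):
    m=d["mask"];v,u=np.nonzero(m);P=at_depth(c,np.c_[u,v]);r=cv2.minAreaRect((P[:,:2]*1000).astype(np.float32));print(round(d["confidence"],2),r,np.percentile(P[:,2],[5,50,95]))
# tab: rest angle, pivot
a=-.1686;M=np.array([[np.cos(a),-np.sin(a)],[np.sin(a),np.cos(a)]]);O=np.array([.5675,.0605])
tab=O+M@(np.array([-.056,-.075])+.117*np.array([np.cos(.971),np.sin(.971)]));print("tab model",tab)
for n in("side","scene"):
    c=cam(n);print(n,[(t,[(k,x.round(0),at_z(c,x,z)[0].round(4),at_depth(c,x)[0].round(4)) for k,x in find(n,t)[:2]]) for t,z in(("thumb_tab",.041),("tensioner_pivot",.022))])
xd=np.array([M[0,0],M[1,0],0]);rel([*(tab+M@[.02,-.02]),.2],-xd)
E
```

```text
t: 13.87
position: [0.4389, -0.3771, 0.0048]
tool_rot: [0.0, -0.016, 1.0, -0.0]
wrist_force: [-0.1, 0.3, -0.5]
finger_gap: 0.0174
gripper_force: 30.0
t: 14.2
position: [0.4389, -0.3771, 0.0046]
tool_rot: [0.0, -0.016, 1.0, -0.0]
wrist_force: [-0.5, -0.1, 0.4]
finger_gap: 0.0362
gripper_force: 0.0
t: 14.78
position: [0.4415, -0.3794, 0.2214]
tool_rot: [0.004, -0.016, 1.0, -0.003]
wrist_force: [0.9, -1.8, 0.6]
finger_gap: 0.0005
gripper_force: 0.0
0.82 ((293.7608642578125, -459.84027099609375), (187.99838256835938, 96.09387969970703), 75.3932113647461) [0.00872406 0.01723161 0.01955608]
0.64 ((319.44024658203125, -297.4225158691406), (149.19024658203125, 116.65469360351562), 80.0218276977539) [0.00914374 0.01706156 0.01941259]
tab model [0.58102188 0.08008644]
side [('thumb_tab', [(0.8, array([210., 217.]), array([0.6001, 0.0743, 0.041 ]), array([0.5902, 0.0925, 0.0565])), (0.44, array([291., 177.]), array([ 0.4159, -0.2958,  0.041 ]), array([ 0.4307, -0.3606,  0.0027]))]), ('tensioner_pivot', [(0.78, array([243., 213.]), array([ 0.5131, -0.0149,  0.022 ]), array([0.5063, 0.0022, 0.0355]))])]
scene [('thumb_tab', [(0.86, array([305., 205.]), array([0.5816, 0.0811, 0.041 ]), array([0.5842, 0.0786, 0.0458]))]), ('tensioner_pivot', [(0.88, array([266., 200.]), array([ 0.4901, -0.0031,  0.022 ]), array([ 0.5069, -0.0153,  0.0497]))])]
t 15.18 at [ 0.4383 -0.3766  0.213 ] F [-0.3  0.2 -0.6] gap 0.0004
lin [-0.1728  0.4283  0.0134]
turn [ 0.0015 -0.002   0.2002]
```

```bash

python3 -m creep '[{"linear":[-0.0147,0.0365,0],"turn":[0,0,0]},{"linear":[-0.0147,0.0365,0],"turn":[0,0,0]},{"linear":[-0.0147,0.0365,0],"turn":[0,0,0]},{"linear":[-0.0147,0.0365,0],"turn":[0,0,0]},{"linear":[-0.0147,0.0365,0],"turn":[0,0,0]},{"linear":[-0.0147,0.0365,0],"turn":[0,0,0]},{"linear":[-0.0147,0.0365,0],"turn":[0,0,0]},{"linear":[-0.0147,0.0365,0],"turn":[0,0,0]},{"linear":[-0.0147,0.0365,0],"turn":[0,0,0]},{"linear":[-0.0147,0.0365,0],"turn":[0,0,0]},{"linear":[-0.0147,0.0365,0],"turn":[0,0,0]},{"linear":[-0.0147,0.0365,0],"turn":[0,0,0]}]'
python3 -m creep '[{"linear":[0,0,0],"turn":[0,0,0.1]},{"linear":[0,0,0],"turn":[0,0,0.1]},{"linear":[0,0,0],"turn":[0,0,0.1]},{"linear":[0,0,0],"turn":[0,0,0.1]},{"linear":[0,0,0],"turn":[0,0,0]},{"linear":[0,0,0],"turn":[0,0,0]}]'
python3 - <<'E'
from go import *
np.set_printoptions(precision=4,suppress=True)
rel([.6009,.0663,.1],[-.933,.3596,0])
c=cam("wrist");print([(k,x.round(0),at_z(c,x,.041)[0]) for k,x in find("wrist","thumb_tab")[:3]])
c=cam("scene")
for d in manip.silhouettes("scene","case_knife"):
    v,u=np.nonzero(d["mask"]);P=at_depth(c,np.c_[u,v]);r=cv2.minAreaRect((P[:,:2]*1000).astype(np.float32));print(round(d["confidence"],2),np.round(r[0]),np.round(r[1]),round(r[2]),np.percentile(P[:,2],[5,50,95]),c["color"][v,u].mean(0))
E
```

```text
t: 16.18
position: [0.6013, 0.0683, 0.2135]
tool_rot: [-0.001, -0.016, 1.0, -0.0]
wrist_force: [0.3, -0.3, 0.4]
finger_gap: 0.0008
gripper_force: 0.0
t: 16.68
position: [0.601, 0.0663, 0.2137]
tool_rot: [-0.001, 0.182, 0.983, -0.0]
wrist_force: [0.5, -0.5, 0.9]
finger_gap: 0.0002
gripper_force: 0.0
t 16.68 at [0.601  0.0663 0.2137] F [ 0.5 -0.5  0.9] gap 0.0002
lin [0.     0.     0.1137]
turn [-0.0006 -0.0011  0.0026]
[(0.66, array([258., 157.]), array([0.585 , 0.0775, 0.041 ])), (0.5, array([417.,  87.]), array([0.5737, 0.27  , 0.041 ]))]
0.73 [325. 100.] [141.  35.] 39 [-0.0009  0.0118  0.0202] [110.4541  56.8624  47.6101]
0.7 [ 765. -427.] [ 41. 844.] 82 [0.0024 0.0154 0.0217] [86.1297 87.0614 76.7952]
0.61 [ 708. -430.] [145. 947.] 72 [0.0049 0.0143 0.0214] [ 62.4658  91.5641 149.3333]
0.51 [ 705. -531.] [125. 943.] 85 [0.0065 0.0144 0.0203] [128.3548  80.6048  93.3145]
```

```bash

python3 -m creep '[{"linear":[-0.004,0,0.03],"turn":[0,0,0]},{"linear":[0,0,0.03],"turn":[0,0,0]},{"linear":[0,0,0.03],"turn":[0,0,0]},{"linear":[0,0,0.03],"turn":[0,0,0]},{"linear":[0,0,0.02],"turn":[0,0,0]},{"linear":[0,0,0],"turn":[0,0,0]}]'
python3 -m creep '[{"linear":[0,0,0.014],"turn":[0,0,0]},{"linear":[0,0,0.012],"turn":[0,0,0]},{"linear":[0,0,0.007],"turn":[0,0,0]},{"linear":[0,0,0.007],"turn":[0,0,0]},{"linear":[0,0,0],"turn":[0,0,0]},{"linear":[0,0,0],"turn":[0,0,0]}]'
python3 - <<'E'
from go import *
a=-.1686;M=np.array([[np.cos(a),-np.sin(a)],[np.sin(a),np.cos(a)]]);O=np.array([.5675,.0605])
s=manip.state();Rm=rot(s["tool_rot"]);p=O+M@[0,0]
prev=np.array(s["position"])
print(prev,s["wrist_force"])
for th in(0,.1,.2,.3,.4,.5,.52):
    f=.971+th;u=np.array([np.cos(f),np.sin(f)]);n=np.array([-u[1],u[0]])
    w=np.array([*(O+M@(np.array([-.056,-.075])+.121*u-.010*n)),.033])
    print(th,w.round(4),(Rm.T@(w-prev)).round(4));prev=w
E
```

```text
t: 17.38
position: [0.602, 0.0644, 0.0702]
tool_rot: [-0.003, 0.183, 0.983, -0.001]
wrist_force: [0.3, -0.9, 0.0]
finger_gap: 0.0007
gripper_force: 0.0
t: 17.88
position: [0.6051, 0.0649, 0.0346]
tool_rot: [-0.0, 0.183, 0.983, -0.0]
wrist_force: [0.4, 0.7, 0.3]
finger_gap: 0.0005
gripper_force: 0.0
[0.60511578 0.06487552 0.03463479] [0.38856404 0.67350267 0.25853068]
0 [0.591 0.076 0.033] [0.0172 0.0053 0.0016]
0.1 [0.5825 0.0847 0.033 ] [0.011  0.0051 0.    ]
0.2 [0.5733 0.0926 0.033 ] [0.0115 0.004  0.    ]
0.3 [0.5633 0.0994 0.033 ] [0.0118 0.0028 0.    ]
0.4 [0.5526 0.1052 0.033 ] [0.012  0.0016 0.    ]
0.5 [0.5414 0.11   0.033 ] [0.0121 0.0004 0.    ]
0.52 [0.5391 0.1108 0.033 ] [ 0.0024 -0.0001  0.    ]
```

```bash

python3 -m creep '[{"linear":[0.0086,0.0027,0.001],"turn":[0,0,0]},{"linear":[0.0086,0.0027,0],"turn":[0,0,0]},{"linear":[0.0055,0.0026,0],"turn":[0,0,0]},{"linear":[0.0055,0.0025,0],"turn":[0,0,0]},{"linear":[0.0057,0.002,0],"turn":[0,0,0]},{"linear":[0.0058,0.002,0],"turn":[0,0,0]},{"linear":[0,0,0],"turn":[0,0,0]}]'
python3 -m creep '[{"linear":[0.0059,0.0014,0],"turn":[0,0,0]},{"linear":[0.0059,0.0014,0],"turn":[0,0,0]},{"linear":[0.006,0.0008,0],"turn":[0,0,0]},{"linear":[0.006,0.0008,0],"turn":[0,0,0]},{"linear":[0,0,0],"turn":[0,0,-0.06]},{"linear":[0,0,0],"turn":[0,0,0]}]'
python3 -c "
from go import *
rel([.5391,.1108,.033]);s=manip.state();print(rot(s['tool_rot']).T@s['wrist_force'])"
```

```text
t: 18.47
position: [0.5729, 0.0929, 0.0341]
tool_rot: [0.001, 0.183, 0.983, -0.0]
wrist_force: [2.6, -6.0, 1.8]
finger_gap: 0.0004
gripper_force: 2.3
t: 18.97
position: [0.5534, 0.1055, 0.0341]
tool_rot: [0.001, 0.151, 0.988, -0.0]
wrist_force: [5.7, -4.6, -2.3]
finger_gap: 0.0004
gripper_force: 3.5
t 18.97 at [0.5534 0.1055 0.0341] F [ 5.7 -4.6 -2.3] gap 0.0004
lin [0.0152 0.0008 0.0011]
[-6.84216854 -2.63312881  2.34495975]
```

```bash

python3 -m creep '[{"linear":[0.006,0.0005,0],"turn":[0,0,-0.03]},{"linear":[0.005,0.0005,0],"turn":[0,0,-0.03]},{"linear":[0.003,0,0],"turn":[0,0,0]},{"linear":[0,0,0],"turn":[0,0,0]},{"linear":[0,0,0],"turn":[0,0,0]}]'
python3 -m creep '[{"linear":[0.002,0,0],"turn":[0,0,0]},{"linear":[0,0,0],"turn":[0,0,0]},{"linear":[0,0,0],"turn":[0,0,0]}]'
python3 -m creep '[{"linear":[0.002,0,0],"turn":[0,0,0]},{"linear":[0,0,0],"turn":[0,0,0]},{"linear":[0,0,0],"turn":[0,0,0]}]'
python3 -c "
from go import *
rel([.5391,.1108,.033]);s=manip.state();print(rot(s['tool_rot']).T@s['wrist_force'])"
```

```text
t: 19.38
position: [0.5434, 0.1096, 0.0345]
tool_rot: [0.004, 0.123, 0.992, -0.0]
wrist_force: [14.5, -11.2, -9.4]
finger_gap: 0.0003
gripper_force: 8.7
t: 19.63
position: [0.5433, 0.1096, 0.0346]
tool_rot: [0.006, 0.123, 0.992, -0.0]
wrist_force: [21.9, -15.7, -13.4]
finger_gap: 0.0004
gripper_force: 12.0
t: 19.88
position: [0.5431, 0.1097, 0.0348]
tool_rot: [0.008, 0.122, 0.992, -0.0]
wrist_force: [28.0, -18.5, -19.0]
finger_gap: 0.0004
gripper_force: 15.3
t 19.88 at [0.5431 0.1097 0.0348] F [ 28.  -18.5 -19. ] gap 0.0004
lin [0.0042 0.0001 0.0017]
[-31.39934946 -11.17811436  19.44636173]
```

```bash

python3 -m creep '[{"linear":[-0.002,0,0],"turn":[0,0,0]},{"linear":[0,0,0],"turn":[0,0,0]}]'
python3 - <<'E'
from go import *
rel([.5391,.1108,.033])
im=[]
a=-.1686;M=np.array([[np.cos(a),-np.sin(a)],[np.sin(a),np.cos(a)]]);O=np.array([.5675,.0605])
for n in("side","scene","wrist"):
    c=cam(n);print(n,[(t,[(k,x.round(0),at_z(c,x,z)[0].round(4)) for k,x in find(n,t)[:2]]) for t,z in(("thumb_tab",.041),("case_knife",0))])
    if n!="wrist":
        for th in(0,.36,.52):
            f=.971+th;print(th,proj(c,[[*(O+M@(np.array([-.056,-.075])+.117*np.array([np.cos(f),np.sin(f)]))),.041]]).round(0))
        u,v=proj(c,[[.55,.09,.06]])[0].round().astype(int);q=c["color"][v-28:v+28,u-38:u+38,::-1]
        im.append(cv2.resize(q,(400,300),interpolation=cv2.INTER_CUBIC))
        if n=="scene": im.append(cv2.resize(c["color"][170:300,80:250,::-1],(400,300)))
    else: im.append(cv2.resize(c["color"][:,:,::-1],(400,300)))
cv2.imwrite("pics/fin.png",np.vstack([np.hstack(im[:2]),np.hstack(im[2:])]))
E
```

```text
t: 20.05
position: [0.5432, 0.1096, 0.0346]
tool_rot: [0.006, 0.123, 0.992, -0.0]
wrist_force: [20.7, -14.6, -13.1]
finger_gap: 0.0005
gripper_force: 11.7
t 20.05 at [0.5432 0.1096 0.0346] F [ 20.7 -14.6 -13.1] gap 0.0005
lin [0.0043 0.0001 0.0015]
side [('thumb_tab', [(0.74, array([271., 171.]), array([ 0.5062, -0.3077,  0.041 ])), (0.61, array([224., 229.]), array([0.5279, 0.1133, 0.041 ]))]), ('case_knife', [(0.66, array([324., 192.]), array([ 0.2778, -0.3   ,  0.    ])), (0.54, array([335., 170.]), array([ 0.2683, -0.4996,  0.    ]))])]
0 [[214. 220.]]
0.36 [[220. 226.]]
0.52 [[225. 228.]]
scene [('thumb_tab', [(0.7, array([301., 192.]), array([0.535 , 0.0999, 0.041 ]))]), ('case_knife', [(0.77, array([161., 198.]), array([ 0.2779, -0.2796,  0.    ])), (0.67, array([150., 243.]), array([ 0.416 , -0.3819,  0.    ]))])]
0 [[305. 205.]]
0.36 [[304. 194.]]
0.52 [[302. 190.]]
wrist [('thumb_tab', [(0.57, array([245., 223.]), array([0.5319, 0.1073, 0.041 ]))]), ('case_knife', [])]
```

View pics/fin.png

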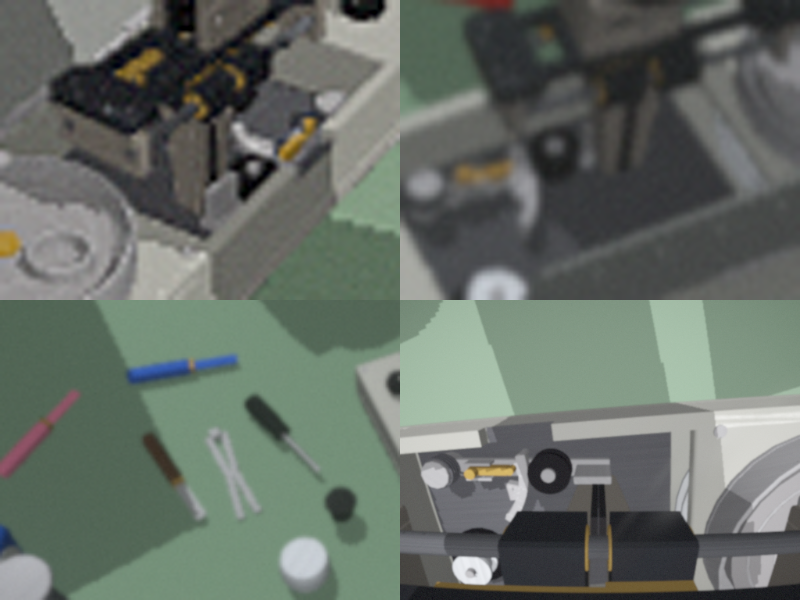

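The last view shows the knife lying back in its place at (170,475), the arm almost parallel to the front wall with its tab at (592,470) and the fingers against it. The tab's position fits 0.52 rad, and only the force rose with further pushing, so the arm is at its stop.

```bash
python3 -c "
from station import manip
print(manip.hand_in())"
```

```text
the job is handed in; nothing more can be done
None
```

The job is handed in, and no verdict came back: the cover is open to its stop (about 1.9 rad), the knife is back at its starting place on the bench, and the fingers are holding the tensioner against its stop with about 20–25 N.

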